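Clamp the mortised block in the jig

ROBOT

A 6-joint arm with a two-finger parallel gripper is mounted at the origin on a cart in front of the work surface, level with it; the furniture and walls round the work are solid. World frame = base frame: x ahead of the robot, y to its left, z up, the work surface at z = 0. Lengths are in mm, angles in degrees, forces in N, time in s.
With the tool pointing down it reaches from about 275 to 775 mm from the base axis. Payload 14.6 kg.
Tool frame: the origin (TCP) lies midway between the tips of the shut fingers; the grasp point (between the pads) lies bot.pinch_z behind it (bot.pinch_z is the distance from the TCP to the grasp point, in mm); z points along the fingers, x is the direction in which the jaws open and shut, and the axes are right-handed (so a half turn about z gives the same grasp; the last joint's range is limited). The gripper opens to 85 mm and grips with 20 to 120 N. Pads are 22 mm wide; open, the fingers measure 114 mm over their backs; the gripper's body (76 mm by 85 mm) begins 54 mm behind the grasp point. The pads swing forward as they close: fully open they stand 13 mm farther back than shut.
Start: joints at [-81.836, 15.075, -2.767, 72.158, 0, 81.102], TCP at [154.038, -501.897, 231.278] pointing down, gripper open.
Joint ranges: [-151.79, 151.79], [-50.71, 97.33], [-67.44, 78.34], [-121.81, 120.89], [-77.56, 73.72], [-180, 180]. Speed limits (degrees/s): [108.29, 108.29, 147.25, 159.86, 180, 180].

INTERFACE

Orientations are given as a 3x3 rotation matrix whose columns are the frame's x, y, z axes.
In Python, from bench import get_state, cams, bot gives the robot as it stands.
- The arm moves only by the tool move_arm, never from a script. Its argument "moves" is a list of rows, each a list of 5 numbers: the shift along the tool's x, y, z in cm, then the turn about the tool's z in degrees, then the closure in counts, from 0 (fully open) to 255 (shut). In form: [[tx, ty, tz, yaw, fingers], ...]. A call has 1 to 5 rows; each row shifts and turns the commanded pose from where the row before left it, along the tool's axes as they then stand; what a row does not reach is not made up. A row lasts 1/10 s, in which the tool goes at most 50 mm and 8.59 degrees, less where a joint would pass 70% of its speed; a pose out of reach is approached as far as the arm can. A call is refused whole if a number of a shift passes 5 or a number of a turn 8.59, either way. A call with a gripper value outside its range is refused whole. The fingers move at their own pace and stop on an object; "newtons" is the grip in N (left out, the last holds). Time passes only in rows, so rows that do not move let the fingers close. It gives the time, the measured TCP pose, the force and the opening at its end, in the units of the state.
- get_state(): the state, without advancing time (a new reading comes with each control period).
- cams.capture(name): name is "scene" or "top" or "wrist"; returns a dict with "image" (400x640x3 uint8, red, green, blue), "depth" (400x640 float32, mm along the optical axis (not along the pixel's ray), 0 where there is no reading), "intrinsics" (3x3 intrinsics, pixels), "dist_coeffs" ([k1, k2, p1, p2, k3] as OpenCV has them; the pictures are not rectified), "world_to_cam" (4x4, takes a point from world to camera coordinates); the wrist camera has in their place "tool_from_camera" (4x4, takes a point from camera to tool coordinates, whose origin is the TCP and whose axes are the tool frame's). Camera axes: x right, y down, z forward; pixel columns grow to the right and rows downward; lengths in mm; the calibration is good to about 2 mm. A picture is of the moment at which its call begins: read the wrist's pose just before it.
- bot.job_done(): hands the job in, once; it reports no verdict.
The state is a dict: "time": time; "joint_positions": joint angles; "dq": joint speeds; "joint_efforts": joint torques, N m; "ee_pos": TCP position; "eef_rot": TCP orientation; "ft_force": force on the tool from outside, world axes, zero at the start; "torque": the same for the moment, N m; "gripper_width": finger opening in mm.
Only numpy, scipy, OpenCV 4.12 (cv2) and the standard library are available. Lean on these libraries where they do the work, as an engineer would, in place of code of your own. Each camera call takes 0.05 s, during which the arm holds its last target. There are 200 camera calls.

TASK

Clamp the mortised block that sits in the plywood jig: with the back of a finger push the steel strap round until it stops over the block, and then push the cam lever down to its stop so that the rubber foot presses on the block. Leave the lever up until the strap is over the block. Pick nothing up, and leave the block where it sits and the wedge, dowel, tin, tape measure, marking gauge and mallet undisturbed.

Things in the scene. Friction and masses are not known exactly. Their poses are not given: they have to be found in the camera images.
- jig: Fixed plywood board, 250 (its x) x 220 (its y) x 15 mm, origin at the centre of its underside, z up, turned up to 0.45 rad, its -x side toward the robot. A wooden fence (its x 54 to 70, y -75 to 75 mm) and an end stop (x -10 to 50, y -95 to -81) rise to 40 mm above the bench and locate the block. At its (-65, 45) mm stands a steel post, 38 mm across and 69 mm high, with the swing clamp.
- clamp_axis (a point): Point on the vertical axis of the swing clamp, at the jig's (-65, 45, 89) mm, fixed: 89 mm above the bench, the height of the middle of the raised strap. Axes are those of the jig. A clevis with the lever's pin stands on the axis, 28 mm wide, up to 122 mm above the bench.
- strap (a joint): Turn of the swing clamp about the vertical clamp axis (rad). 0: strap points along the jig's +x, across the block near its +y end, against its stop; positive: swung toward the jig's +y, off the block. Range 0 to 1.9, starts 0.9 to 1.7. It stays where it is left and takes about 0.12 N m to turn; strap, foot and lever turn together.
- strap_end (a point): Middle of the end face of the strap, 115 mm from the clamp axis. The strap is a flat steel bar, 26 mm wide, 18 mm thick (80 to 98 mm above the bench while raised), from 25 mm behind the axis to this point. Site axes: x from the clamp axis to this end, y across the strap, z up. The cam lowers the whole strap by 8 mm.
- foot: Sprung rubber foot, 22 mm across, under the strap 85 mm from the clamp axis; a nut and stud stand 12 mm out of the strap's top above it. Origin at the centre of its lower face, 64.5 mm above the bench while the lever is up, 4.5 mm over the block. With the lever down its spring (1500 N/m) presses the block with about 5 N.
- lever (a joint): Angle of the cam lever (rad), hinged on a level pin at the clamp axis, 112 mm above the bench. 0: the lever rises 60 degrees above the level, leaning to the side opposite the strap; grows as the lever is pushed down and outward, to 0.96 at the stop, 5 degrees above level. Starts 0 to 0.12. Stiff (0.25 N m): it stays where it is left.
- lever_ball (a point): Centre of the black ball, 22 mm in diameter, at the end of the lever, 100 mm from its pin. The lever is a flat bar 14 mm wide and 10 mm thick; it always lies in the strap's upright plane, on the other side of the clamp axis.
- block: Loose softwood block with a mortise (44 x 22 mm, in the middle of its top), 60 (x) x 154 (y) x 45 mm high, lying in the jig within 8 mm of fence and end stop; its top is 60 mm above the bench. Origin at the centre of its underside, long axis y along the jig's y.
- wedge_on_board: Loose wooden wedge, 31 x 82 x 18 mm, lying on the jig board near its front right corner; bystander. Origin at the centre of its underside.
- dowel: Loose wooden dowel, 110 mm long, 12 mm high, lying on the jig board behind the fence; bystander. Origin at the centre of its underside.
- tin: Loose grey tin, 68 mm across, 62 mm high, on the bench to the right; bystander. Origin at the centre of its underside.
- tape: Loose tape measure, 61 x 74 x 72 mm high, on the bench to the left; bystander. Origin at the centre of its underside.
- gauge: Loose wooden marking gauge, 60 x 210 x 55 mm, on the bench to the right; bystander. Origin at the centre of its underside.
- mallet: Loose wooden mallet, 105 x 251 x 62 mm, on the bench to the left; bystander. Origin at the centre of its underside.

How it is judged:
By the outcome, as a careful person would: the job done as asked, in the order asked, and still so for the second after the job is handed in, with the robot touching nothing.
It also fails if it takes over 43 s, if anything falls off the work surface, if the arm or the gripper's body presses on something with over 40 N, if the wrist force passes 120 N, or if a joint passes its speed limit or range.

## Working session

There is one attempt and no reset: what is moved stays moved. The work goes in short steps, Python scripts to look and compute and a tool call to move; the robot and the scene stay as the last step left them, time stands still between calls to the robot, and variables do not carry over. Pictures are saved under pics/ and viewed, about 8 in all and at most 12, crops included, and the job is handed in when it is done.

Besides the shell and the picture viewer there is one more tool, called after "Call:" as name([rows], argument=value, ...), one row to a line, values as JSON. move_arm: Moves the arm, as the interface text tells. Its arguments: {"type":"object","properties":{"moves":{"type":"array","items":{"type":"array","items":{"type":"number"}}},"newtons":{"type":"number"}},"required":["moves"]}

```bash
ls; mkdir -p pics; cat > h.py <<'E'
import numpy as np, cv2
from bench import get_state, cams, bot
def cap(n):
    s=get_state(); c=cams.capture(n)
    if n=="wrist":
        T=np.eye(4);T[:3,:3]=np.array(s["eef_rot"]);T[:3,3]=s["ee_pos"]
        c["c2w"]=T@np.array(c["tool_from_camera"])
    else: c["c2w"]=np.linalg.inv(np.array(c["world_to_cam"]))
    return c
def save(c,f): cv2.imwrite(f,cv2.cvtColor(c["image"],cv2.COLOR_RGB2BGR))
def ray(c,px):
    u=cv2.undistortPoints(np.array(px,float).reshape(-1,1,2),np.array(c["intrinsics"]),np.array(c["dist_coeffs"])).reshape(-1,2)
    d=np.c_[u,np.ones(len(u))]@c["c2w"][:3,:3].T
    return c["c2w"][:3,3],d
def onplane(c,px,z):
    o,d=ray(c,px); return o+d*((z-o[2])/d[:,2])[:,None]
def cloud(c):
    v,u=np.mgrid[0:400,0:640]
    n=cv2.undistortPoints(np.c_[u.ravel(),v.ravel()].astype(float).reshape(-1,1,2),np.array(c["intrinsics"]),np.array(c["dist_coeffs"])).reshape(-1,2)
    z=c["depth"].ravel().astype(float)
    P=np.c_[n*z[:,None],z]@c["c2w"][:3,:3].T+c["c2w"][:3,3]
    P[z==0]=np.nan
    return P.reshape(400,640,3)
E
python3 - <<'E'
from h import *
a=cap("scene");b=cap("top")
save(a,"pics/s1.png");save(b,"pics/t1.png")
for c in(a,b): print(c["c2w"].round(2).tolist())
print(get_state(),bot.pinch_z)
E
```

```text
pics
[[-0.79, -0.25, 0.57, -243.06], [-0.62, 0.34, -0.71, 929.34], [-0.01, -0.91, -0.42, 724.09], [0.0, 0.0, 0.0, 1.0]]
[[-0.02, -0.99, 0.17, 368.96], [-1.0, 0.02, -0.02, -52.16], [0.02, -0.17, -0.99, 1320.83], [0.0, 0.0, 0.0, 1.0]]
{'time': 0.1, 'joint_positions': array([-8.18341820e+01,  1.50956132e+01, -2.79952762e+00,  7.21574630e+01,
        1.50298075e-03,  8.11044836e+01]), 'dq': array([-0.01002593, -0.04827991,  0.03778104, -0.11336027, -0.0204061 ,
       -0.05736493]), 'joint_efforts': array([ 3.75273958e-03, -6.38575459e+01,  3.85066330e+01,  9.96183255e-03,
       -9.60674970e-05,  2.34281816e-05]), 'ee_pos': array([ 154.02305105, -501.65261684,  230.88136303]), 'eef_rot': array([[ 2.93395190e-01, -9.55991240e-01, -1.04440745e-04],
       [-9.55990820e-01, -2.93395160e-01,  9.12526336e-04],
       [-9.03009593e-04, -1.67886444e-04, -9.99999578e-01]]), 'ft_force': array([ 0.71592163,  1.19141176, -0.32196991]), 'torque': array([-0.0009796 ,  0.02803074, -0.04945023]), 'gripper_width': 85.33789246607172} 18.700000000000003
```

View pics/t1.png

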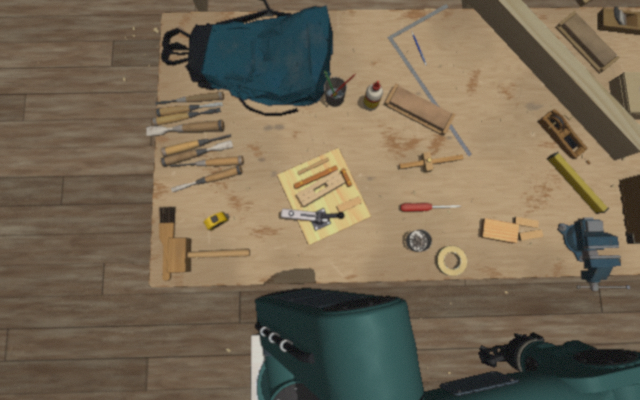

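View pics/s1.png

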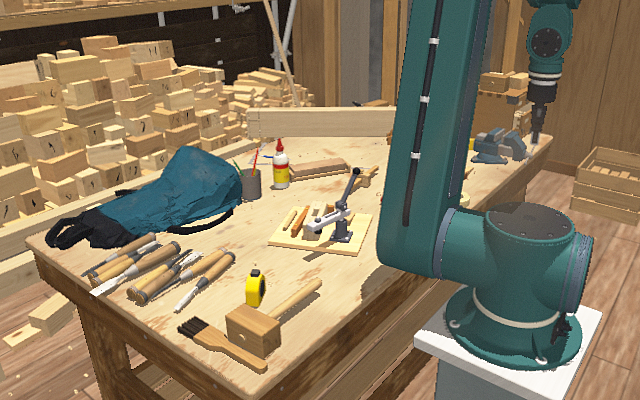

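The top view shows the jig at about (322,195). The strap runs left from the post at about (320,217) to its end at (282,214), and the ball is at (340,215). Next I'll measure the corners and the clamp, with the depth as a check.

```bash
python3 - <<'E'
from h import *
b=cap("top"); im=b["image"]; P=cloud(b)
cv2.imwrite("pics/t2.png",cv2.resize(cv2.cvtColor(im[140:250,255:395],cv2.COLOR_RGB2BGR),None,fx=5.5,fy=5.4,interpolation=cv2.INTER_CUBIC))
hsv=cv2.cvtColor(im,cv2.COLOR_RGB2HSV)
for p in [(290,183),(350,200),(250,220),(330,230)]: print(p,hsv[p[1],p[0]],P[p[1],p[0]].round(0))
# board by height
z=P[...,2]; roi=np.zeros((400,640),bool); roi[140:250,265:380]=1
m=roi&(z>9)
n,l,st,ce=cv2.connectedComponentsWithStats(m.astype(np.uint8)); k=1+st[1:,4].argmax()
pts=P[l==k]; r=cv2.minAreaRect(pts[pts[:,2]<22][:,:2].astype(np.float32)); print(r, cv2.boxPoints(r))
for lo,hi in((75,105),(105,140),(140,220)):
    q=P[roi&(z>lo)&(z<hi)]; print(lo,len(q)); 
    if len(q)>4: print(cv2.minAreaRect(q[:,:2].astype(np.float32)), q.mean(0))
E
```

```text
(290, 183) [ 21 102 210] [616.  33.  18.]
(350, 200) [ 18 110 188] [ 555. -157.   24.]
(250, 220) [ 17  84 176] [501. 164.  -1.]
(330, 230) [ 28  85 210] [462. -91.  13.]
((576.7420654296875, -72.43435668945312), (250.92623901367188, 220.18463134765625), 23.30048179626465) [[ 417.96396   -20.948174]
 [ 505.0587   -223.17523 ]
 [ 735.52014  -123.92054 ]
 [ 648.4254     78.30652 ]]
75 318
((504.85089111328125, -12.025566101074219), (140.03176879882812, 26.5137939453125), 82.36486053466797) [ 5.05146819e+02 -4.86938412e-01  9.68051946e+01]
105 92
((500.724365234375, -18.588722229003906), (106.12415313720703, 30.47681999206543), 87.99130249023438) [499.64274417 -47.43221808 120.97323613]
140 110
((491.3338317871094, -97.13819885253906), (51.68006896972656, 19.63897705078125), 87.7843246459961) [492.15876739 -99.82828942 180.76289465]
```

View pics/t2.png

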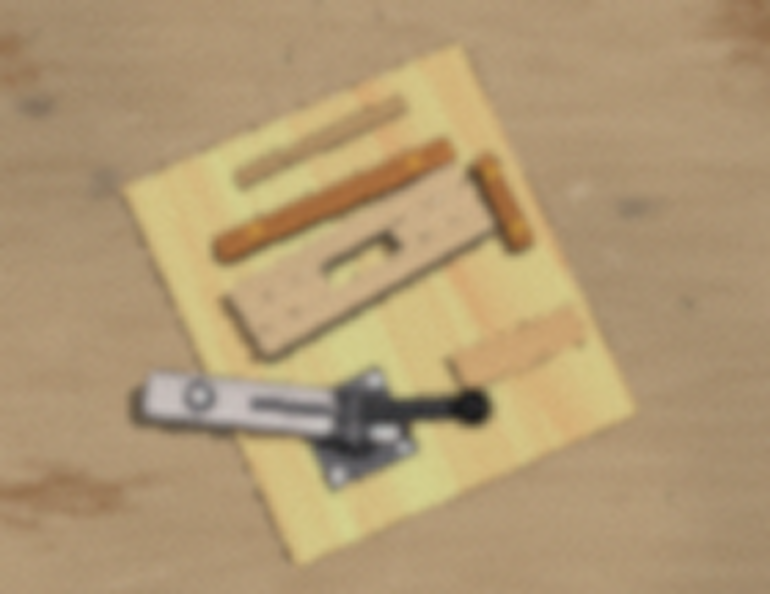

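Board fit is 251 × 220 mm, yaw 23.3°, which matches the stated size. That puts the clamp axis at about (499,-57). The strap top measures 97 mm and points at world angle 82.6°, so the joint is about 1.03 rad. I'll travel high with the fingers shut to the robot side of the strap.

Call:
move_arm([
  [-2.5, -2.7, 0, 0, 255],
  [-2.5, -2.7, 0, 0, 255],
  [-2.5, -2.7, 0, 0, 255],
  [-2.5, -2.7, 0, 0, 255],
  [-2.5, -2.7, 0, 0, 255],
])

```text
time: 0.65
ee_pos: [246.8, -341.4, 231.2]
eef_rot: [[0.293, -0.956, -0.0], [-0.956, -0.293, 0.0], [-0.0, -0.0, -1.0]]
ft_force: [0.6, -0.2, 0.0]
gripper_width: 12.0
```

Call:
move_arm([
  [-2.5, -2.7, 0, 0, 255],
  [-2.5, -2.7, 0, 0, 255],
  [-2.5, -2.7, 0, 0, 255],
  [-2.5, -2.7, 0, 0, 255],
  [-2.5, -2.7, 0, 0, 255],
])

```text
time: 1.15
ee_pos: [339.2, -182.2, 231.3]
eef_rot: [[0.293, -0.956, 0.0], [-0.956, -0.293, 0.0], [0.0, -0.0, -1.0]]
ft_force: [0.5, -0.7, -0.6]
gripper_width: 0.0
```

Call:
move_arm([
  [-2.5, -2.7, 0, 0, 255],
  [-2.5, -2.7, 0, 0, 255],
  [-2.5, -2.7, 0, 0, 255],
  [-2.5, -2.7, 0, 0, 255],
  [-2.5, -2.7, 0, 0, 255],
])

```text
time: 1.65
ee_pos: [431.6, -23.0, 231.3]
eef_rot: [[0.294, -0.956, 0.0], [-0.956, -0.294, -0.0], [0.0, -0.0, -1.0]]
ft_force: [1.6, -0.9, 0.1]
gripper_width: 0.0
```

Call:
move_arm([
  [0, 0, 0, -8.2, 255],
  [0, 0, 0, -8.2, 255],
  [0, 0, 0, -8.2, 255],
  [0, 0, 0, -8.2, 255],
])

```text
time: 2.05
ee_pos: [431.1, -24.4, 231.1]
eef_rot: [[0.769, -0.64, -0.0], [-0.64, -0.769, 0.0], [-0.0, 0.0, -1.0]]
ft_force: [-0.6, -0.1, 0.1]
gripper_width: -0.0
```

Call:
move_arm([
  [0, 0, 0, -8.2, 255],
  [0, 0, 0, -8.2, 255],
  [0, 0, 0, -8.2, 255],
  [0, 0, 0, -8.2, 255],
  [0, 0, 0, 0, 255],
])

```text
time: 2.55
ee_pos: [431.0, -24.5, 231.2]
eef_rot: [[0.992, -0.125, -0.0], [-0.125, -0.992, 0.0], [-0.0, -0.0, -1.0]]
ft_force: [0.1, 0.3, 1.0]
gripper_width: 0.3
```

```bash
python3 - <<'E'
from h import *
b=cap("wrist"); save(b,"pics/w1.png"); P=cloud(b); print(b["c2w"].round(2).tolist())
z=P[...,2]
for lo,hi in((88,104),(160,220)):
    m=(z>lo)&(z<hi)&(abs(P[...,0]-500)<150)&(abs(P[...,1]+20)<170)
    q=P[m]; print(lo,len(q))
    if len(q)>4: print(cv2.minAreaRect(q[:,:2].astype(np.float32)), q.mean(0).round(1))
E
```

```text
[[0.99, -0.12, -0.03, 438.89], [-0.13, -0.96, -0.26, 41.58], [0.0, 0.26, -0.97, 374.45], [0.0, 0.0, 0.0, 1.0]]
88 3319
((504.874267578125, -11.978065490722656), (137.98631286621094, 27.074007034301758), 81.8751449584961) [504.9   2.1  97.4]
160 368
((493.7933349609375, -97.95245361328125), (28.288177490234375, 14.239473342895508), 76.36351776123047) [ 492.3 -102.5  189.6]
```

View pics/w1.png

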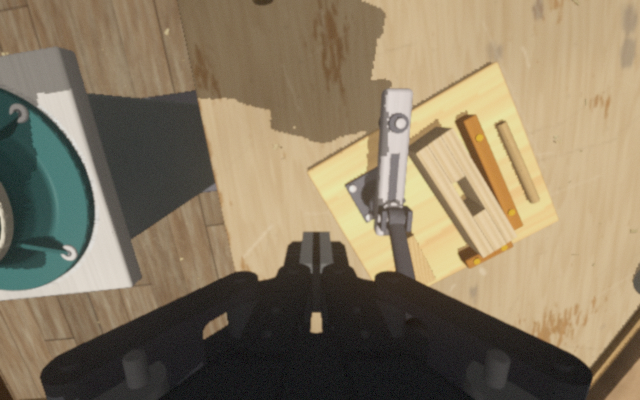

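The wrist view agrees: strap centre (504.9,-12.0), top at 97.4 mm, end near pixel (396,92), foot stud at (398,122). The knuckles spread wide behind the finger, so I'll measure their profile in the tool frame.

```bash
python3 - <<'E'
from h import *
b=cap("wrist"); s=get_state(); P=cloud(b)
Q=(P-s["ee_pos"])@np.array(s["eef_rot"])
Q=Q[np.isfinite(Q).all(-1)&(abs(Q[...,0])<90)&(abs(Q[...,1])<90)&(Q[...,2]<8)]
for a in range(0,-110,-8):
    q=Q[(Q[:,2]<=a+4)&(Q[:,2]>a-4)]
    if len(q): print(a,len(q),q.min(0).round(0),q.max(0).round(0))
E
```

```text
0 2 [  1. -11.  -4.] [  2. -11.  -4.]
-8 257 [-14. -12. -12.] [12. -7. -4.]
-16 421 [-14. -12. -20.] [ 13.  -7. -12.]
-24 483 [-14. -12. -28.] [ 13.  -7. -20.]
-32 379 [-14. -13. -36.] [ 13.  -7. -28.]
-40 791 [-21. -14. -44.] [ 20.  11. -36.]
-48 2187 [-36. -15. -52.] [ 34.  11. -44.]
-56 4905 [-42. -15. -60.] [ 40.   8. -52.]
-64 3359 [-47. -18. -68.] [ 47.   8. -60.]
-72 7073 [-54. -19. -76.] [ 54.   7. -68.]
-80 8803 [-60. -19. -84.] [ 60.   7. -76.]
-88 13984 [-63. -19. -92.] [ 62.   0. -84.]
-96 8665 [ -60.  -21. -100.] [ 59.  -6. -92.]
-104 2393 [ -20.  -22. -104.] [  19.  -16. -100.]
```

Call:
move_arm([
  [1.3, -3.7, 0, 0, 255],
  [1.3, -3.7, 0, 0, 255],
  [0, 0, 3.8, 0, 255],
  [0, 0, 3.8, 0, 255],
  [0, 0, 3.8, 0, 255],
])

```text
time: 3.15
ee_pos: [466.5, 45.9, 116.0]
eef_rot: [[0.991, -0.131, 0.001], [-0.131, -0.991, -0.0], [0.001, -0.0, -1.0]]
ft_force: [0.7, 0.1, -1.0]
gripper_width: 0.2
```

Call:
move_arm([
  [0, 0, 3.8, 0, 255],
  [0, 0, 0, 0, 255],
])

```text
time: 3.35
ee_pos: [463.8, 45.7, 76.0]
eef_rot: [[0.991, -0.131, -0.007], [-0.131, -0.991, 0.0], [-0.007, 0.0, -1.0]]
ft_force: [-1.1, 0.7, -0.0]
gripper_width: 0.1
```

Call:
move_arm([
  [0.8, 0, 0, 0, 255],
  [0.8, 0, 0, 0, 255],
  [0.69, -0.17, 0, 4, 255],
  [0.69, -0.17, 0, 4, 255],
  [0.69, -0.17, 0, 4, 255],
])

```text
time: 3.85
ee_pos: [505.5, 44.2, 81.1]
eef_rot: [[0.942, -0.335, 0.003], [-0.335, -0.942, -0.0], [0.003, -0.001, -1.0]]
ft_force: [-2.1, -0.9, -0.2]
gripper_width: 0.1
```

Call:
move_arm([
  [0.69, -0.17, 0, 4, 255],
  [0.69, -0.17, 0, 4, 255],
  [0.69, -0.17, 0, 4, 255],
  [0, 0, 0, 0, 255],
])

```text
time: 4.25
ee_pos: [526.8, 40.5, 80.9]
eef_rot: [[0.853, -0.522, 0.003], [-0.522, -0.853, -0.0], [0.003, -0.001, -1.0]]
ft_force: [-0.3, 0.4, -0.2]
gripper_width: -0.0
```

```bash
cat > chk.py <<'E'
from h import *
A=np.array([499.2,-56.8])
s=get_state(); d=np.array(s["ee_pos"])[:2]-A; R=np.array(s["eef_rot"])
p=R[:2,0]; phi=np.degrees(np.arctan2(p[0],-p[1]))
print("TCP rel tool x,y:",(d@R[:2,0]).round(1),(d@R[:2,1]).round(1),"phi tool",phi.round(1), s["ft_force"].round(1), s["joint_positions"].round(0))
for n in ("top","wrist"):
    P=cloud(cap(n)); z=P[...,2]
    r=np.hypot(P[...,0]-A[0],P[...,1]-A[1]); th=np.degrees(np.arctan2(P[...,1]-A[1],P[...,0]-A[0]))
    m=(z>90)&(z<103)&(r>35)&(r<119)&(th>0)&(th<95)
    for _ in range(1):
        q=P[m][:,:2]
        if len(q)>20:
            rr=cv2.minAreaRect(q.astype(np.float32)); print(n,len(q),"mean th",np.median(th[m]).round(1),rr,np.nanmedian(P[m][:,2]))
E
python3 chk.py
```

```text
TCP rel tool x,y: -27.3 -97.4 phi tool 58.5 [-0.3  0.4 -0.2] [ -4.  21. -19.  50.   0. 117.]
top 102 mean th 59.0 ((525.4847412109375, -11.730945587158203), (37.51222610473633, 25.692289352416992), 60.66228485107422) 96.67763976923595
wrist 3354 mean th 61.2 ((539.760986328125, 38.55752944946289), (24.836877822875977, 54.70836639404297), 58.43777084350586) 97.41752684400178
```

Call:
move_arm([
  [0.69, -0.17, 0.3, 4, 255],
  [0.69, -0.17, 0, 4, 255],
  [0.69, -0.17, 0, 4, 255],
  [0.69, -0.17, 0, 4, 255],
  [0.69, -0.17, 0, 4, 255],
])

```text
time: 4.85
ee_pos: [556.8, 25.8, 76.9]
eef_rot: [[0.624, -0.781, 0.001], [-0.781, -0.624, 0.0], [0.0, -0.001, -1.0]]
ft_force: [0.1, 1.5, 0.4]
gripper_width: 0.1
```

Call:
move_arm([
  [0.69, -0.17, 0, 4, 255],
  [0.69, -0.17, 0, 4, 255],
  [0.52, -0.13, 0, 3, 255],
  [0, 0, 0, 0, 255],
])

```text
time: 5.25
ee_pos: [571.8, 12.5, 76.8]
eef_rot: [[0.464, -0.886, 0.001], [-0.886, -0.464, -0.0], [0.0, -0.001, -1.0]]
ft_force: [0.4, -0.2, 0.3]
gripper_width: -0.2
```

```bash
python3 chk.py
```

```text
TCP rel tool x,y: -27.7 -96.5 phi tool 27.7 [ 0.4 -0.2  0.3] [ -7.  25. -13.  52.   0. 145.]
top 87 mean th 25.1 ((548.5794677734375, -29.34039878845215), (44.97216033935547, 25.790294647216797), 29.20485496520996) 97.23142605208204
wrist 3536 mean th 30.8 ((582.8856811523438, 4.639675140380859), (24.609569549560547, 54.22494888305664), 28.620113372802734) 97.36217091258172
```

Strap angle is about 28°, and the stop is at 23.3°. I'll go on in small steps until the force rises.

Call:
move_arm([
  [0.52, -0.13, 0, 3, 255],
  [0.17, -0.04, 0, 1, 255],
  [0, 0, 0, 0, 255],
])

```text
time: 5.65
ee_pos: [575.8, 7.5, 76.5]
eef_rot: [[0.403, -0.915, 0.0], [-0.915, -0.403, 0.0], [0.0, -0.0, -1.0]]
ft_force: [0.9, 0.1, 0.7]
gripper_width: 0.1
```

Call:
move_arm([
  [0.17, -0.04, 0, 0.4, 255],
  [0, 0, 0, 0, 255],
])

```text
time: 5.85
ee_pos: [576.9, 6.1, 76.3]
eef_rot: [[0.396, -0.918, 0.0], [-0.918, -0.396, -0.0], [0.0, -0.0, -1.0]]
ft_force: [-0.3, 0.2, 0.8]
gripper_width: 0.3
```

Call:
move_arm([
  [0.1, 0, 0, 0, 255],
  [0, 0, 0, 0, 255],
])

```text
time: 6.05
ee_pos: [577.3, 5.1, 76.3]
eef_rot: [[0.395, -0.919, 0.0], [-0.919, -0.395, 0.0], [0.0, -0.0, -1.0]]
ft_force: [0.3, 1.3, 0.7]
gripper_width: -0.0
```

Call:
move_arm([
  [0.1, 0, 0, 0, 255],
  [0, 0, 0, 0, 255],
])

```text
time: 6.25
ee_pos: [577.7, 4.2, 76.3]
eef_rot: [[0.395, -0.919, 0.0], [-0.919, -0.395, 0.0], [-0.0, -0.0, -1.0]]
ft_force: [-0.2, 2.7, 0.0]
gripper_width: -0.3
```

Call:
move_arm([
  [0.1, 0, 0, 0, 255],
  [0, 0, 0, 0, 255],
])

```text
time: 6.45
ee_pos: [578.1, 3.6, 76.3]
eef_rot: [[0.395, -0.919, 0.0], [-0.919, -0.395, 0.001], [-0.001, -0.0, -1.0]]
ft_force: [0.4, 5.2, 0.7]
gripper_width: 0.1
```

```bash
python3 chk.py
```

```text
TCP rel tool x,y: -24.3 -96.3 phi tool 23.3 [0.4 5.2 0.7] [ -8.  25. -12.  53.   0. 149.]
top 55 mean th 16.0 ((550.884521484375, -39.67250442504883), (39.79884338378906, 19.055347442626953), 18.65771484375) 97.01750656617173
wrist 3457 mean th 24.8 ((588.856689453125, -4.827083587646484), (24.33981704711914, 52.811424255371094), 24.58640480041504) 97.37666901512202
```

Call:
move_arm([
  [0.1, 0, 0, 0, 255],
  [0, 0, 0, 0, 255],
])

```text
time: 6.75
ee_pos: [578.4, 3.0, 76.2]
eef_rot: [[0.395, -0.919, -0.0], [-0.919, -0.395, 0.002], [-0.001, -0.0, -1.0]]
ft_force: [-0.1, 8.2, 0.8]
gripper_width: -0.4
```

Call:
move_arm([
  [0.1, 0, 0, 0, 255],
  [0, 0, 0, 0, 255],
  [0, 0, 0, 0, 255],
])

```text
time: 7.05
ee_pos: [578.7, 2.5, 76.2]
eef_rot: [[0.396, -0.918, -0.0], [-0.918, -0.396, 0.002], [-0.002, -0.001, -1.0]]
ft_force: [-0.2, 10.7, 0.7]
gripper_width: 0.2
```

The force is climbing linearly to 10.7 N, far above the roughly 1.2 N needed to turn the strap, so it is on the stop. I'll back off, rise and look.

Call:
move_arm([
  [-1, 0, 0, 0, 255],
  [-2, 0, 0, 0, 255],
  [0, 0, -4, 0, 255],
  [0, 0, -4, 0, 255],
  [0, 0, -4, 0, 255],
])

```text
time: 7.55
ee_pos: [566.4, 29.2, 197.8]
eef_rot: [[0.395, -0.919, -0.0], [-0.919, -0.395, -0.001], [0.001, 0.001, -1.0]]
ft_force: [1.4, -0.4, -0.8]
gripper_width: 0.0
```

Call:
move_arm([
  [-2, -2, -4, 0, 255],
  [0, 0, 0, 0, 255],
])

```text
time: 7.75
ee_pos: [579.7, 56.9, 241.3]
eef_rot: [[0.396, -0.918, 0.008], [-0.918, -0.396, -0.001], [0.004, -0.007, -1.0]]
ft_force: [-0.4, -0.6, -0.8]
gripper_width: -0.3
```

```bash
cat > chk2.py <<'E'
from h import *
import sys
A=np.array([499.2,-56.8])
print(get_state()["ee_pos"].round(1),get_state()["eef_rot"].round(3).tolist())
for n in ("top","wrist","scene"):
    c=cap(n); P=cloud(c); z=P[...,2]; save(c,f"pics/{n}_{sys.argv[1]}.png")
    d=P[...,:2]-A; u=np.array([.9184,.3955]); a=d@u; b=d@np.array([-.3955,.9184])
    m=(z>84)&(z<103)&(a>20)&(a<119)&(abs(b)<40)
    q=P[m]
    if len(q)>20: print(n,"strap",len(q),cv2.minAreaRect(q[:,:2].astype(np.float32)),np.median(q[:,2]),"a max",a[m].max(),"b mid",(b[m].max()+b[m].min())/2)
    m=(z>100)&(z<225)&(a<-20)&(a>-125)&(abs(b)<25)&(c["image"].max(-1)<90); q=P[m]
    if len(q)>5:
        t=m&(a<np.nanmin(a[m])+18); print(n,"lever a",a[m].min(),a[m].max(),"b",np.median(b[m]),"z",q[:,2].min(),q[:,2].max(),"elev",np.degrees(np.arctan2(np.median(z[t])-112,-np.median(a[t]))))
E
python3 chk2.py 2
```

```text
[579.7  56.9 241.3] [[0.396, -0.918, 0.008], [-0.918, -0.396, -0.001], [0.004, -0.007, -1.0]]
top strap 252 ((561.003662109375, -30.14385986328125), (93.63683319091797, 26.28739356994629), 23.191354751586914) 97.26301128458533 a max 114.10717804747757 b mid 0.05061352805123409
top lever a -68.74457216829454 -20.910576719555706 b 0.5966559524237964 z 148.9581913843149 208.88407843050413 elev 55.96291806454853
wrist strap 2090 ((561.6724853515625, -30.353797912597656), (95.40029907226562, 26.755943298339844), 23.28462028503418) 97.34244506943296 a max 115.53369282909712 b mid -0.4115870339217764
scene strap 275 ((560.2064208984375, -28.642932891845703), (94.09071350097656, 31.36921501159668), 23.560354232788086) 96.01563577624938 a max 114.19195415758139 b mid 1.762956118661549
scene lever a -68.85252890423499 -20.06577881438154 b 5.804550241720757 z 139.4908347051246 205.3450158315262 elev 54.735932396466936
```

View pics/wrist_2.png

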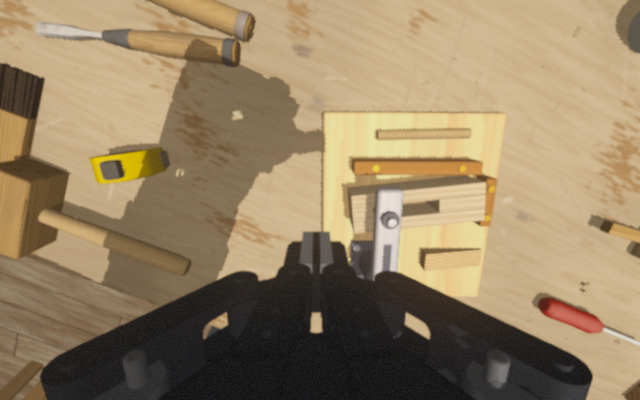

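The strap sits at 23.2° against the expected 23.3°, with its centreline on the axis within 0.5 mm, so it is against its stop over the block. The picture shows the strap over the block at (388,220), and the wedge, dowel and block in place. The lever is up at about 57°, with the ball near a=-56 mm, z≈196. Next I'll move over the ball.

Call:
move_arm([
  [1.45, 3.5, 0, 0, 255],
  [1.45, 3.5, 0, 0, 255],
  [1.45, 3.5, 0, 0, 255],
  [1.45, 3.5, 0, 0, 255],
  [1.45, 3.5, 0, 0, 255],
])

```text
time: 8.4
ee_pos: [443.1, -81.3, 234.9]
eef_rot: [[0.395, -0.919, -0.002], [-0.919, -0.395, 0.0], [-0.001, 0.002, -1.0]]
ft_force: [1.6, -0.6, 1.1]
gripper_width: -0.1
```

Call:
move_arm([
  [0, 0, 1.5, 0, 255],
  [0, 0, 0, 0, 255],
  [0, 0, 0, 0, 255],
])

```text
time: 8.7
ee_pos: [444.8, -80.3, 220.7]
eef_rot: [[0.395, -0.919, -0.002], [-0.919, -0.395, 0.001], [-0.001, 0.001, -1.0]]
ft_force: [0.2, -0.5, 0.6]
gripper_width: 0.1
```

```bash
cat > rel.py <<'E'
from h import *
A=np.array([499.2,-56.8]); s=get_state(); d=np.array(s["ee_pos"])[:2]-A
print("a",d@[.9184,.3955],"b",d@[-.3955,.9184],"z",s["ee_pos"][2],s["ft_force"].round(1),s["joint_positions"].round(0))
E
python3 rel.py; python3 chk2.py 3
```

```text
a -59.26000045942279 b -0.11455181492238709 z 220.70785440747977 [ 0.2 -0.5  0.6] [-21.   8. -13.  68.  -0. 136.]
[444.8 -80.3 220.7] [[0.395, -0.919, -0.002], [-0.919, -0.395, 0.001], [-0.001, 0.001, -1.0]]
wrist strap 2748 ((553.0426635742188, -34.315589904785156), (76.83080291748047, 25.820268630981445), 22.87847137451172) 97.77996335670014 a max 96.84543390924685 b mid -0.5494959933842045
wrist lever a -63.49598422067159 -20.00540105671213 b -0.8103022759334484 z 147.49957265473543 224.97762231756215 elev 59.64139901781412
scene strap 277 ((560.1256103515625, -28.178756713867188), (94.1884994506836, 32.92707824707031), 28.589282989501953) 95.67081949681938 a max 114.20075738679249 b mid 0.017160719297637073
scene lever a -68.80967152589459 -21.02230543280926 b 4.745788557019752 z 136.86350685497735 204.08299197581266 elev 55.20844499477015
```

Call:
move_arm([
  [0, 0, 0.8, 0, 255],
  [0, 0, 0.7, 0, 255],
  [0.0, 0.3, 0.45, 0, 255],
  [0, 0, 0, 0, 255],
])

```text
time: 9.25
ee_pos: [441.7, -81.8, 201.3]
eef_rot: [[0.395, -0.919, -0.002], [-0.919, -0.395, -0.001], [0.0, 0.002, -1.0]]
ft_force: [-3.5, -1.7, 5.1]
gripper_width: -0.3
```

Call:
move_arm([
  [0, 0.66, 0.57, 0, 255],
  [0, 0.61, 0.62, 0, 255],
  [0, 0, 0, 0, 255],
])

```text
time: 9.55
ee_pos: [429.2, -87.1, 189.4]
eef_rot: [[0.395, -0.919, -0.002], [-0.919, -0.395, -0.001], [0.0, 0.003, -1.0]]
ft_force: [-2.8, -0.4, 3.9]
gripper_width: -0.2
```

```bash
python3 rel.py; python3 chk2.py 4
```

```text
a -76.23152486064306 b -0.10587875339311632 z 189.38201538535395 [-2.8 -0.4  3.9] [-22.   8. -19.  63.  -0. 135.]
[429.2 -87.1 189.4] [[0.395, -0.919, -0.002], [-0.919, -0.395, -0.001], [0.0, 0.003, -1.0]]
top strap 113 ((578.9591674804688, -22.03546142578125), (55.56847381591797, 25.834260940551758), 24.914152145385742) 95.49334145426269 a max 114.79210501014514 b mid 0.233842385485576
wrist strap 2647 ((540.837646484375, -39.75120544433594), (50.032569885253906, 25.568513870239258), 22.573305130004883) 96.01460817823178 a max 70.01796530440802 b mid -0.6824633146565269
wrist lever a -74.36324619800605 -20.211402813396823 b -0.39834502347676864 z 136.0884564850074 224.92355373953532 elev 52.651819885506995
scene strap 263 ((561.414306640625, -30.980789184570312), (94.04669189453125, 35.493324279785156), 24.699323654174805) 94.53773395512576 a max 114.70767068244866 b mid -0.5020668559238413
scene lever a -84.74613061344144 -21.343777183786745 b 6.869259251803794 z 128.76647269797854 224.99028384806383 elev 50.26490279777886
```

```bash
python3 -c "
import cv2;a=cv2.imread('pics/scene_4.png')[140:270,260:400];b=cv2.imread('pics/wrist_4.png')
cv2.imwrite('pics/c4.png',cv2.resize(a,None,fx=4,fy=4))"
```

```text
(no output)
```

View pics/c4.png

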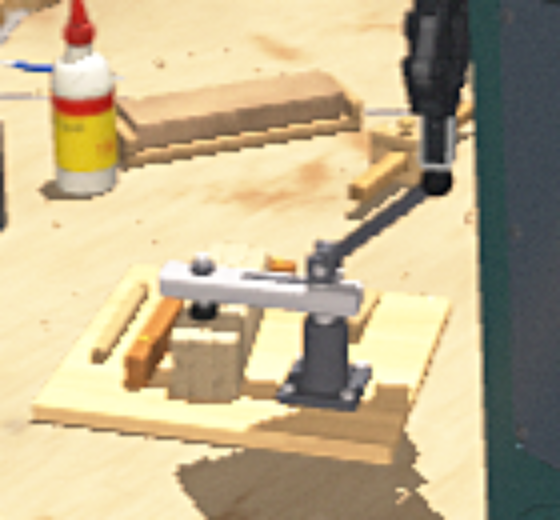

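The fingertip sits on top of the ball at crop pixel (437,175). The lever is going down and the strap is lowering (95.5–96 mm). I'll continue along the arc.

Call:
move_arm([
  [0, 0.56, 0.67, 0, 255],
  [0, 0.49, 0.72, 0, 255],
  [0, 0.43, 0.76, 0, 255],
  [0, 0.36, 0.79, 0, 255],
  [0, 0, 0, 0, 255],
])

```text
time: 10.2
ee_pos: [413.3, -93.8, 159.6]
eef_rot: [[0.395, -0.919, -0.001], [-0.919, -0.395, 0.0], [-0.001, 0.001, -1.0]]
ft_force: [-1.0, -0.4, 0.2]
gripper_width: -0.2
```

Call:
move_arm([
  [0, 0.29, 0.83, 0, 255],
  [0, 0.22, 0.84, 0, 255],
  [0, 0, 0, 0, 255],
])

```text
time: 10.5
ee_pos: [408.9, -95.7, 142.8]
eef_rot: [[0.395, -0.919, -0.001], [-0.919, -0.395, 0.001], [-0.001, 0.001, -1.0]]
ft_force: [-1.2, 0.8, -0.1]
gripper_width: -0.1
```

```bash
python3 rel.py
```

```text
a -98.37777228607165 b -0.037156401931014736 z 142.75740607334413 [-1.2  0.8 -0.1] [-24.   8. -27.  55.   0. 132.]
```

Call:
move_arm([
  [0, 0.1, 0.5, 0, 255],
  [0, 0, 0, 0, 255],
])

```text
time: 10.7
ee_pos: [408.3, -96.3, 138.4]
eef_rot: [[0.395, -0.919, -0.0], [-0.919, -0.395, 0.0], [-0.0, 0.0, -1.0]]
ft_force: [-0.7, -1.1, 0.0]
gripper_width: 0.4
```

Call:
move_arm([
  [0, 0, 0.4, 0, 255],
  [0, 0, 0, 0, 255],
])

```text
time: 10.9
ee_pos: [408.4, -96.3, 134.5]
eef_rot: [[0.395, -0.919, -0.0], [-0.919, -0.395, -0.0], [-0.0, 0.0, -1.0]]
ft_force: [-0.2, -2.0, 0.6]
gripper_width: 0.2
```

```bash
python3 rel.py; python3 chk2.py 5;  python3 -c "
import cv2;a=cv2.imread('pics/scene_5.png')[140:270,260:400]
cv2.imwrite('pics/c5.png',cv2.resize(a,None,fx=4,fy=4))"
```

```text
a -98.99328055351461 b -0.3841535818785506 z 134.48619653221812 [-0.2 -2.   0.6] [-24.   8. -28.  54.  -0. 132.]
[408.4 -96.3 134.5] [[0.395, -0.919, -0.0], [-0.919, -0.395, -0.0], [-0.0, 0.0, -1.0]]
top strap 256 ((561.1732788085938, -29.78240203857422), (94.97770690917969, 25.757335662841797), 23.031578063964844) 90.53991250460354 a max 115.11995245340641 b mid 0.34876920327338645
wrist strap 853 ((522.752197265625, -47.58808517456055), (10.529305458068848, 25.634706497192383), 23.346670150756836) 90.9182249037436 a max 30.52724997281227 b mid -0.8540309150947722
wrist lever a -111.21503204134694 -23.38986526941232 b -0.1317328334448009 z 117.24984352374281 224.99863786879445 elev 35.9544281404759
scene strap 217 ((561.4840087890625, -30.716934204101562), (94.75684356689453, 32.65132141113281), 22.698381423950195) 90.66861064329817 a max 114.85082196449395 b mid -0.3470291593349071
scene lever a -97.82395606411256 -22.233511469922117 b 5.8374909407259175 z 114.62917642235163 223.90473443952447 elev 19.704760538869404
```

View pics/c5.png

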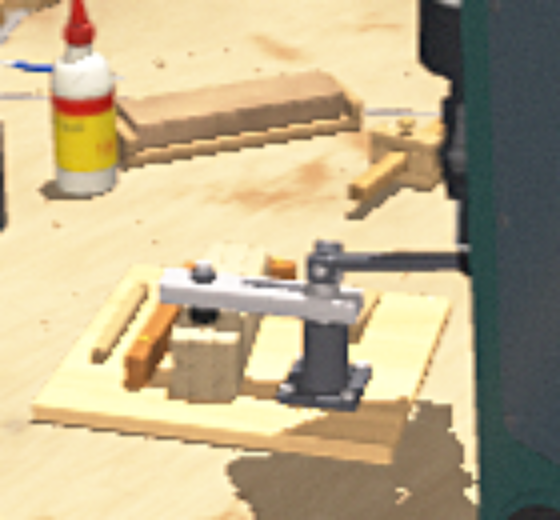

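The lever is close to level and the strap is down about 6.7 of 8 mm. I'll press on to the stop.

Call:
move_arm([
  [0, 0, 0.2, 0, 255],
  [0, 0, 0.1, 0, 255],
  [0, 0, 0, 0, 255],
])

```text
time: 11.35
ee_pos: [408.3, -96.4, 131.7]
eef_rot: [[0.395, -0.919, -0.0], [-0.919, -0.395, -0.0], [0.0, 0.0, -1.0]]
ft_force: [-1.0, -0.4, 1.4]
gripper_width: 0.2
```

Call:
move_arm([
  [0, 0, 0.2, 0, 255],
  [0, 0, 0, 0, 255],
])

```text
time: 11.55
ee_pos: [408.2, -96.5, 129.8]
eef_rot: [[0.395, -0.919, -0.0], [-0.919, -0.395, -0.001], [0.0, 0.0, -1.0]]
ft_force: [-4.3, -1.0, 10.6]
gripper_width: 0.2
```

Call:
move_arm([
  [0, 0, 0.1, 0, 255],
  [0, 0, 0, 0, 255],
])

```text
time: 11.75
ee_pos: [408.1, -96.6, 129.1]
eef_rot: [[0.395, -0.919, -0.0], [-0.919, -0.395, -0.001], [0.001, 0.001, -1.0]]
ft_force: [-7.1, -2.1, 15.5]
gripper_width: 0.2
```

Call:
move_arm([
  [0, 0, 0.15, 0, 255],
  [0, 0, 0, 0, 255],
  [0, 0, 0, 0, 255],
])

```text
time: 12.05
ee_pos: [408.0, -96.8, 128.0]
eef_rot: [[0.395, -0.919, -0.0], [-0.919, -0.395, -0.002], [0.001, 0.001, -1.0]]
ft_force: [-11.4, -3.6, 23.6]
gripper_width: 0.0
```

Call:
move_arm([
  [0, 0, -1, 0, 255],
  [0, 0, -3, 0, 255],
  [0, 0, -4, 0, 255],
  [-3, 3, -4, 0, 255],
  [-4, 3, 0, 0, 255],
])

```text
time: 12.55
ee_pos: [332.9, -58.9, 244.6]
eef_rot: [[0.394, -0.919, 0.005], [-0.919, -0.394, -0.002], [0.004, -0.004, -1.0]]
ft_force: [-0.0, -0.6, 0.9]
gripper_width: 0.1
```

Call:
move_arm([
  [-4, 2, 0, 0, 255],
  [-4, 0, 0, 0, 255],
  [0, 0, 0, 0, 255],
  [0, 0, 0, 0, 255],
])

```text
time: 12.95
ee_pos: [281.4, 8.1, 241.8]
eef_rot: [[0.397, -0.918, 0.001], [-0.918, -0.397, -0.0], [0.001, -0.001, -1.0]]
ft_force: [0.1, -0.1, 0.4]
gripper_width: -0.1
```

```bash
python3 rel.py; python3 chk2.py 6; python3 - <<'E'
import cv2
a=cv2.imread('pics/top_6.png')[130:280,150:480];b=cv2.imread('pics/scene_6.png')[140:270,260:400]
a=cv2.resize(a,(660,300));b=cv2.resize(b,(323,300))
cv2.imwrite('pics/c6.png',cv2.vconcat([a,cv2.copyMakeBorder(b,0,0,0,337,0)]))
from h import *
t=cv2.imread('pics/t1.png'); d=cv2.absdiff(t,cv2.imread('pics/top_6.png')).max(-1)[130:280,150:480]
n,l,s,c=cv2.connectedComponentsWithStats((d>50).astype(np.uint8)); print([x.tolist() for x in s[1:] if x[4]>5])
E
```

```text
a -174.37095313287358 b 145.76963604462102 z 241.8232867423059 [ 0.1 -0.1  0.4] [-15. -10. -28.  72.   0. 141.]
[281.4   8.1 241.8] [[0.397, -0.918, 0.001], [-0.918, -0.397, -0.0], [0.001, -0.001, -1.0]]
top strap 258 ((560.76171875, -29.73904037475586), (93.27046203613281, 25.74696922302246), 23.51183319091797) 90.39484825419572 a max 113.90951397602045 b mid 0.5418357966131904
top lever a -109.11457480343257 -21.261131654327908 b 1.1710945511259008 z 113.30280859325762 134.99536916105467 elev 9.710791321597764
wrist lever a -109.53499960746545 -20.496694824430204 b 5.1829777629446605 z 113.88707142839627 133.19379619441284 elev 9.435435018694099
scene strap 225 ((560.1368408203125, -29.20498275756836), (94.02021789550781, 30.849838256835938), 25.4415225982666) 90.33524214958118 a max 113.6775509220727 b mid 1.8385112058386914
scene lever a -109.24568140104255 -21.506744920082408 b 4.766852636062252 z 110.81846933395877 132.3788281595289 elev 7.4608578255309395
[[151, 52, 8, 5, 29], [148, 58, 13, 16, 57], [158, 65, 5, 4, 9], [159, 69, 8, 12, 40], [129, 75, 37, 16, 194], [132, 80, 6, 7, 36], [176, 82, 19, 7, 102], [166, 96, 12, 24, 97], [173, 96, 15, 25, 143], [88, 130, 44, 20, 565], [136, 139, 29, 11, 245], [123, 149, 9, 1, 9]]
```

View pics/c6.png

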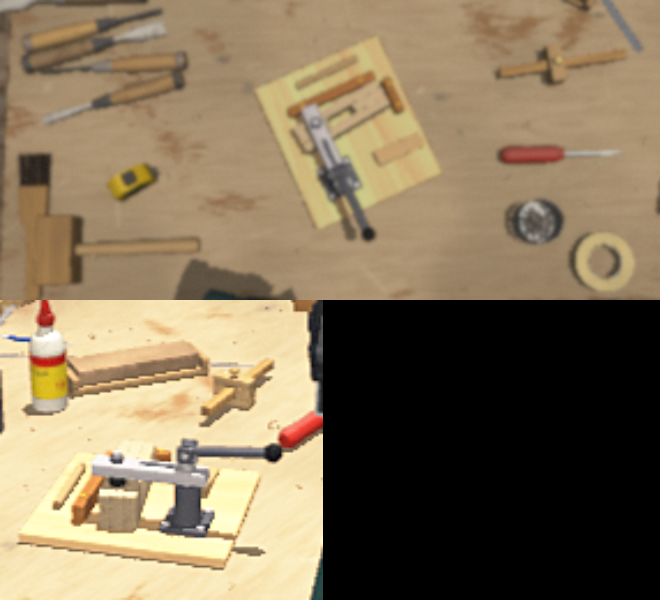

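The strap is over the block with the lever nearly level, and the bystanders look unmoved. I'll check the lever angle precisely from the slope of the bar and the ball, and compare the positions of the loose things before and after.

```bash
python3 - <<'E'
from h import *
A=np.array([499.2,-56.8])
for n in ("wrist","top","scene"):
    c=cap(n);P=cloud(c);z=P[...,2];d=P[...,:2]-A;a=d@[.9184,.3955];b=d@[-.3955,.9184]
    m=(z>100)&(z<150)&(a<-28)&(a>-84)&(abs(b)<7)
    if m.sum()>10:
        k=np.polyfit(a[m],z[m],1); r=z[m]-np.polyval(k,a[m]); g=abs(r)<3; k=np.polyfit(a[m][g],z[m][g],1)
        print(n,m.sum(),"bar elev",np.degrees(np.arctan(-k[0])),"z at a=0 (exp ~117)",k[1])
    m=(z>100)&(z<150)&(a<-90)&(a>-113)&(abs(b)<13)
    if m.sum()>10:
        q=P[m]; f=np.linalg.lstsq(np.c_[2*q,np.ones(len(q))],(q**2).sum(1),rcond=None)[0]
        print(n,"ball n",len(q),"sphere a",(f[:2]-A)@[.9184,.3955],"z",f[2],"R",np.sqrt(f[3]+f[:3]@f[:3]),"top z",np.percentile(z[m],95))
    m=(z>84)&(z<94)&(a>25)&(a<70)&(abs(b)<11); print(n,"strap top",np.median(z[m]),m.sum())
t=cv2.imread('pics/t1.png');u=cv2.imread('pics/top_6.png')
for nm,x0,y0,x1,y1 in(("tape",198,205,235,235),("mallet",155,230,252,277),("gauge",392,148,470,175),("tin",400,225,435,255),("dowel",294,154,330,176),("wedge",335,194,366,213),("block_r",322,165,350,200)):
    p,_=cv2.phaseCorrelate(*[cv2.cvtColor(i[y0:y1,x0:x1],cv2.COLOR_BGR2GRAY).astype(np.float32) for i in(t,u)]); print(nm,np.round(p,2))
E
```

```text
wrist 1447 bar elev 4.979040300910071 z at a=0 (exp ~117) 117.20555147989657
wrist ball n 600 sphere a -99.88117877951889 z 121.74849875976061 R 10.479559619354637 top z 132.07448744994778
wrist strap top nan 0
top 92 bar elev 6.165909833403929 z at a=0 (exp ~117) 116.07063255102155
top ball n 46 sphere a -100.14823775077964 z 124.66500764594869 R 9.270094988126589 top z 133.99261032501613
top strap top 90.0555231510134 103
scene 84 bar elev 4.686978207876707 z at a=0 (exp ~117) 116.21379526277074
scene ball n 53 sphere a -99.86026037680404 z 123.05085342540441 R 9.286658893256483 top z 131.60462885866818
scene strap top 90.9463541820972 64
tape [ 0.12 -0.08]
mallet [ 0.06 -0.27]
gauge [-0.    0.47]
tin [0.07 0.1 ]
dowel [-0.06  0.04]
wedge [ 0.24 -0.03]
block_r [0.01 0.  ]
  return _methods._mean(a, axis=axis, dtype=dtype,
  ret = ret.dtype.type(ret / rcount)
```

The bar is at 4.98° (wrist view), which is the 5° stop. The strap is at its stop and nothing else moved. Handing in.

```bash
python3 -c "
from bench import bot,get_state
print(bot.job_done(), get_state()['time'])"
```

```text
the job is handed in; nothing more can be done
the job is handed in; nothing more can be done
```

The block is clamped and the job was handed in at about 13 s on the robot's clock, well inside the 43 s limit. I swung the strap to its stop with the back of the shut fingers, then pushed the cam lever down by its ball to its stop. Afterwards I moved the arm clear.

**Last checks:**
- **Strap:** it points at 23.2–23.5° from the top camera (23.2–23.3° when it reached the stop), against the 23.3° expected. The stop was felt as a steady rise to 10.7 N.
- **Lever:** the wrist camera gives 4.98° above level, and the stop is at 5°. The force rose to 23.6 N at the end.
- **Strap height:** its top came down from about 97.4 to about 90–91 mm. I did not measure the foot's 5 N on the block directly.
- **Loose things:** the block, wedge, dowel, tin, tape measure and mallet showed no shift beyond 0.3 pixel in the top view.

**Where the views disagreed:** the coarser top and scene cameras gave lever angles of 6.2° and 4.7°. The marking gauge showed 0.47 pixel (1–2 mm). I take both as noise, since the arm never went near the gauge.

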